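# Tip the rock slab flat against the scale bar

## Robot

A 6-joint arm with a two-finger parallel gripper is mounted at the origin on the work surface. World frame = base frame: x ahead of the robot, y to its left, z up, the work surface at z = 0. Lengths are in m, angles in rad, forces in N, time in s.
With the tool pointing down it reaches from about 0.35 to 0.975 m from the base axis. Payload 4.9 kg.
Tool frame: the origin (TCP) lies on the mounting face of the last link; the fingertips stand 173 mm ahead of it and the grasp point (between the pads) lies 155 mm ahead of it (tcp_to_grasp is the distance from the TCP to the grasp point, in m); z points along the fingers, y is the line along which they close (so a half turn about z gives the same grasp; the last joint's range is limited). The gripper opens to 85 mm and grips with 20 to 120 N. Pads are 22 mm wide; open, the fingers measure 114 mm over their backs; the gripper's body (76 mm by 85 mm) begins 54 mm behind the grasp point. The pads swing forward as they close: fully open they stand 13 mm farther back than shut.
Start: joints at [-1.377, 0.053, 1.613, -0, 1.476, -0.119], TCP at [0.192, -0.595, 0.405] pointing down, gripper open.
Joint ranges: [-3.01, 3.01], [-1.01, 2.22], [0.06, 2.58], [-1.02, 4.17], [0.09, 2.62], [-3.14, 3.14]. Speed limits (rad/s): [2.57, 2.57, 3.14, 3.14, 3.14, 3.14].

## Interface

Orientations are given as a rotation vector (axis times angle).
In Python, from station import get_obs, get_image, calibration, finish_job, tcp_to_grasp gives the robot as it stands. The module is installed in compiled form; this text tells all that it offers.
- The arm moves only by the tool arm_command, never from a script. Its argument "plan" is a list that holds one entry, the list of rows, each a list of 6 numbers: the shift along the tool's x, y, z in cm, then the turn, a rotation vector about the tool's x, y, z in rad. A call has 1 to 12 rows; each row is the pose to reach, as a shift and turn from the pose commanded when the call began, along the tool's axes at that moment; what a row does not reach only later rows make up. A row lasts 1/12 s, in which the tool goes at most 41.7 mm and 7.16 degrees, less where a joint would pass 70% of its speed; a pose out of reach is approached as far as the arm can. A call with a gripper value outside its range is refused whole. "gripper" is the closure, from -1 (fully open) to 1 (shut), set as the call begins (left out, the last holds). The fingers move at their own pace and stop on an object; "force" is the grip in N (left out, the last holds). Time passes only in rows, so rows that repeat a pose let the fingers close. It gives the time, the measured TCP pose, the force, the opening and the grip force at its end, in the units of the state.
- get_obs(): the state, without advancing time (a new reading comes with each control period).
- get_image(name): name is "scene" or "top" or "wrist"; returns (picture, depth): 400x640x3 uint8, blue, green, red; 400x640 float32, m along the optical axis (not along the pixel's ray), 0 where there is no reading.
- calibration(name): a dict with "fx", "fy", "cx", "cy" (pixels), "pose" (4x4, takes a point from camera to world coordinates). Camera axes: x right, y up, looking along -z (the intrinsics and any distortion apply to the point x, -y, -z); pixel columns grow to the right and rows downward; lengths in m; the calibration is good to about 2 mm. A picture is of the moment at which its call begins: read the wrist's pose just before it. calibration takes no time and is no camera call; for the wrist camera it gives the pose at the moment of the call.
- finish_job(): hands the job in; it is judged then, once.
The state is a dict: "t": time; "q": joint angles; "dq": joint speeds; "effort": joint torques, N m; "tool_pos": TCP position; "tool_rot": TCP orientation; "contact_force": force on the tool from outside, world axes, zero at the start; "wrist_torque": the same for the moment, N m; "opening": finger opening in m; "grip_force": force on a finger pad.
Only numpy, scipy, OpenCV 4.12 (cv2) and the standard library are available. Lean on these libraries where they do the work, as an engineer would, in place of code of your own. Each camera call takes 0.05 s, during which the arm holds its last target. There are 200 camera calls.

## Task

A sawn rock slab stands on end on the cork photo mat. Push it over with the fingertips so that it lies flat on the mat with its sawn, white-veined face up and its upper end towards the raised scale bar, then push it along the mat until the whole width of that end sits square and flush against the bar. Only push: never pinch, lift or carry the slab, leave everything else where it is, and finish with the hand clear.

Things in the scene. Friction and masses are not known exactly. Their poses are not given: they have to be found in the camera images.
- slab: Grey sawn rock slab standing on end, loose, 0.5 kg: 28 mm thick (own x), 70 wide (own y), 100 tall (own z). Origin: centre of its lower end. Sawn face with white veins looks to own -x, about towards the robot; brown face to +x, towards the bar. Pushed near its top towards +x it tips at about 16 degrees and falls 20 to 50 mm short of the bar; lying, its top is at 32 mm.
- slab_center (a point): Middle of the slab, 50 mm along own z from its origin; 54 mm above the bench while standing, 18 mm when lying flat.
- slab_top_left (a point): Middle of the slab's thickness at the +y side of its upper end: own (0, +35, 100) mm.
- slab_top_right (a point): Middle of the slab's thickness at the -y side of its upper end: own (0, -35, 100) mm.
- mat: Cork photo mat fixed to the bench, 300 mm (own x) by 240 (own y), 4 thick; origin at the centre of its underside, at bench height. Own x points away from the robot, from slab to bar. It carries a fixed raised scale bar with black and white blocks, 200 mm long along own y, 22 wide, its top 22 above the bench, its face towards the slab at own x = +110 mm.
- bar_face (a point): Middle of the lower edge of the scale bar's face towards the slab: own (110, 0, 4) mm of the mat, with the mat's axes. The bar runs 100 mm to either side of it along y.
- tin: Bystander: round aluminium sample tin, 77 mm across, 60 mm tall, beside the mat; origin at the centre of its underside.
- crystal_large: Bystander: pink six-sided quartz crystal, 42 mm across, 62 mm tall, standing beside the mat; origin at the centre of its underside.
- crystal_small: Bystander: smaller pink quartz crystal, 32 mm across, 42 mm tall, standing beside the mat; origin at the centre of its underside.
- card_holder: Bystander: green plastic grain-size card holder, foot 60 by 80 mm, 98 mm tall, leaning back, beside the mat; origin at the centre of its underside.
Things that resemble listed ones, but are neither listed nor needed, are in the scene too. Of the things like the slab, leave any that is green, pink or purple; of the rest the smaller one is meant.

How it is judged:
On the way:
1. the slab has been tipped over and lies flat, veined face up (angle between slab's own x axis and vertical above 3 rad and height (world z) of slab_center below 0.024 m), for 0.2 s.
At the end, for the whole second after the job is handed in: The slab lies flat on the mat (within about 8 degrees), veined face up, upper end against the scale bar with both corners of that end within 5 mm of the bar's face, the whole end within the bar's length, and at rest (all of step 1 and x of each of slab_top_left, slab_top_right in the frame of bar_face above -0.005 m and x of slab_center in the frame of bar_face below -0.04 m and y of slab_center in the frame of bar_face between -0.067 and 0.067 m and linear speed of slab below 0.01 m/s); the robot touches nothing.
It fails at once if the slab is lifted or carried (height (world z) of slab_center above 0.075 m or (angle between slab's own z axis and vertical above 0.8 rad and height (world z) of slab_center above 0.068 m) or (angle between slab's own z axis and vertical above 1.47 rad and height (world z) of slab_center above 0.034 m)).
It fails at once if a bystander is moved more than 15 mm (distance of any of tin, crystal_large, crystal_small, card_holder from where it was at the start of the episode above 0.015 m).
It also fails if it takes over 40 s, if anything falls off the work surface, if the arm or the gripper's body presses on something with over 40 N, if the wrist force passes 120 N, or if a joint passes its speed limit or range.

## Working session

There is one attempt and no reset: what is moved stays moved. The work goes in short steps, Python scripts to look and compute and a tool call to move; the robot and the scene stay as the last step left them, time stands still between calls to the robot, and variables do not carry over. Pictures are saved under pics/ and viewed, at most 10 in all, crops included, and the job is handed in when it is done.

Besides the shell and the picture viewer there is one more tool, called after ">>>" by a JSON object that holds its "method" and its "body", one argument or row to a line. arm_command: Moves the arm, as the interface text tells. Its arguments: {"type":"object","properties":{"plan":{"type":"array"},"gripper":{"type":"number"},"force":{"type":"number"}},"required":["plan"]}

```bash
mkdir -p pics
cat > h.py <<'E'
import numpy as np, cv2
from station import *
def snap(n,f):
    c=calibration(n); im,d=get_image(n); cv2.imwrite(f'pics/{f}.png',im); np.savez(f'pics/{f}.npz',d=d,pose=c['pose'],k=[c['fx'],c['fy'],c['cx'],c['cy']],im=im); return im
def cloud(f):
    z=np.load(f'pics/{f}.npz'); d=z['d']; fx,fy,cx,cy=z['k']; v,u=np.mgrid[:d.shape[0],:d.shape[1]]
    P=np.stack([(u-cx)/fx*d,-(v-cy)/fy*d,-d,np.ones_like(d)],-1)@z['pose'].T
    P=P[...,:3]; P[d==0]=np.nan; return P
E
python3 - <<'E'
from h import *
print({k:v for k,v in calibration('top').items()})
for n in('top','scene'): snap(n,n+'0')
o=get_obs();print(o['tool_pos'],o['tool_rot'],o['opening'])
E
```

```text
{'fx': 424.5512387528001, 'fy': 424.5512387528001, 'cx': 322.47764772503234, 'cy': 199.33421350673825, 'pose': array([[-0.00526867,  0.99796083, -0.06361149,  0.47992009],
       [-0.99973298, -0.00382543,  0.02278889, -0.01150935],
       [ 0.02249907,  0.06371457,  0.99771451,  1.15884183],
       [ 0.        ,  0.        ,  0.        ,  1.        ]])}
[ 0.19227425 -0.59443737  0.40360537] [-3.10145584e+00 -4.89054466e-01  6.32613863e-05] 0.08510512651755918
```

View pics/top0.png

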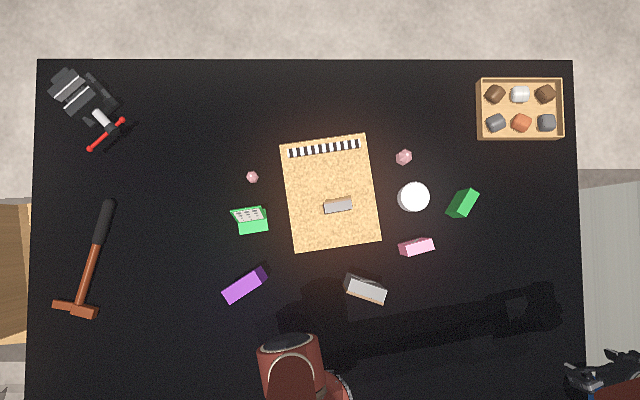

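View pics/scene0.png

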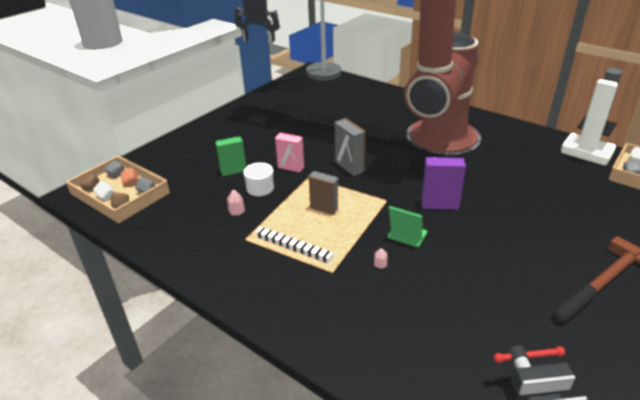

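The top view shows the slab on the mat at about (338,205), the bar at about (324,148), the tin at (413,196) and the card holder at (250,220). A larger grey slab stands off the mat at (366,289), so it isn't the target. Next I'll measure poses.

Run:
```python
from h import *
P=cloud('top0'); im=np.load('pics/top0.npz')['im']
def rect(m,n):
    q=P[m]; r=cv2.minAreaRect((q[:,:2]*1000).astype(np.float32)); print(n,len(q),r,'z',np.nanmedian(q[:,2]), 'box',cv2.boxPoints(r).round().tolist())
v,u=np.mgrid[:400,:640]
roi=(u>270)&(u<390)&(v>125)&(v<260)
z=P[...,2]
rect(roi&(z>0.09),'slabtop')
g=im.astype(int); cork=(g[...,2]>g[...,0]+40)&roi
print(np.nanmedian(z[cork]))
q=P[cork&(z<.012)]; r=cv2.minAreaRect((q[:,:2]*1000).astype(np.float32)); print('mat',r,cv2.boxPoints(r).round().tolist())
rect(roi&(z>0.015)&(z<.03)&(v<165),'bar')
for n,(a,b) in dict(tin=(413,196),cl=(404,157),cs=(252,177),ch=(250,220),grey=(366,289),pink=(416,246)).items(): print(n,P[b,a].round(3))
w=snap('wrist','w0')
```

```text
slabtop 322 ((532.1679077148438, -73.3643798828125), (28.25078582763672, 70.22883605957031), 9.927262306213379) z 0.1035854437185193 box [[512.0, -41.0], [524.0, -110.0], [552.0, -106.0], [540.0, -36.0]]
0.003580810832288339
mat ((574.2235717773438, -57.86482238769531), (304.48602294921875, 242.8839874267578), 8.106350898742676) [[406.0, 41.0], [441.0, -200.0], [742.0, -157.0], [708.0, 84.0]]
bar 623 ((692.7124633789062, -41.07086181640625), (23.414562225341797, 199.3549346923828), 8.216428756713867) z 0.021471179144938235 box [[667.0, 56.0], [695.0, -141.0], [719.0, -138.0], [690.0, 59.0]]
tin [ 0.558 -0.273  0.058]
cl [ 0.661 -0.252  0.056]
cs [0.611 0.149 0.039]
ch [0.498 0.156 0.021]
grey [ 0.33  -0.138  0.136]
pink [ 0.43  -0.269  0.099]
```

>>> {"method": "arm_command", "body": {
  "plan": [
    [[43,-40,0,0,0,0.15],[43,-40,0,0,0,0.15],[43,-40,0,0,0,0.15],[43,-40,0,0,0,0.15],[43,-40,0,0,0,0.15],[43,-40,0,0,0,0.15],[43,-40,0,0,0,0.15],[43,-40,0,0,0,0.15],[43,-40,0,0,0,0.15],[43,-40,0,0,0,0.15],[43,-40,0,0,0,0.15],[43,-40,0,0,0,0.15]]
  ],
  "gripper": 0.1,
  "force": 20
}}

```text
t: 1.15
tool_pos: [0.4362, -0.1559, 0.4046]
tool_rot: [3.131, 0.255, 0.001]
contact_force: [0.9, -0.8, -0.4]
opening: 0.0388
grip_force: 0.0
```

>>> {"method": "arm_command", "body": {
  "plan": [
    [[3,-3.3,0,0,0,0],[5.3,-6.6,0,0,0,0],[5.3,-6.6,3,0,0,0],[5.3,-6.6,6,0,0,0],[5.3,-6.6,9,0,0,0],[5.3,-6.6,12,0,0,0],[5.3,-6.6,14,0,0,0],[5.3,-6.6,14,0,0,0],[5.3,-6.6,14,0,0,0],[5.3,-6.6,14,0,0,0]]
  ]
}}

```text
t: 1.98
tool_pos: [0.4781, -0.0845, 0.2662]
tool_rot: [3.13, 0.255, 0.003]
contact_force: [0.8, -0.7, -0.5]
opening: 0.0386
grip_force: 0.0
```

Run:
```python
from h import *
o=get_obs();print(o['tool_pos'],o['tool_rot'],o['contact_force'])
snap('wrist','w1');snap('top','t1')
P=cloud('w1');z=P[...,2]
print([np.nanpercentile(z,p).round(3) for p in (1,50,99)])
m=(z>.098)&(z<.108);q=P[m];print(len(q),cv2.minAreaRect((q[:,:2]*1000).astype(np.float32)) if len(q) else '')
a=cv2.imread('pics/w1.png');b=cv2.imread('pics/t1.png')[80:320,200:480];b=cv2.resize(b,(466,400))
cv2.imwrite('pics/j1.png',cv2.resize(np.hstack([a,b]),(800,290)))
```

```text
[ 0.47805186 -0.08449393  0.26620631] [3.13035425e+00 2.55283105e-01 3.06771646e-03] [ 0.76500199 -0.72473498 -0.49441613]
[np.float64(-0.001), np.float64(0.004), np.float64(0.171)]
14296 ((496.9937438964844, -148.90626525878906), (237.93670654296875, 94.34359741210938), 78.81764221191406)
```

View pics/j1.png

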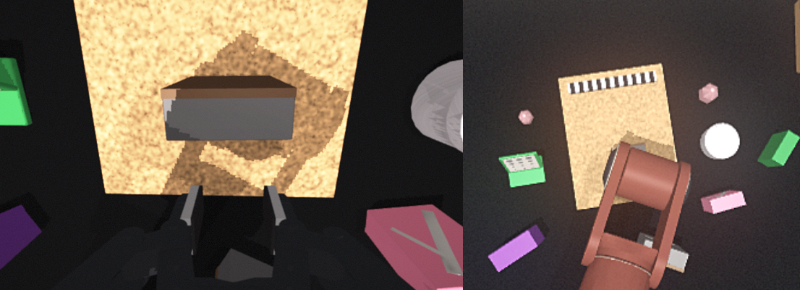

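The wrist view shows the slab squarely ahead of the fingers: slab centre at about (230,110), finger midline at about 236, nothing in between. I'll lower 1 cm and start the push.

>>> {"method": "arm_command", "body": {
  "plan": [
    [[0,0,1,0,0,0],[1,0,1,0,0,0],[2,0,1,0,0,0],[2.5,0,1,0,0,0],[3,0,1,0,0,0],[3.4,0,1,0,0,0],[3.8,0,1,0,0,0],[4.2,0,1,0,0,0],[4.6,0,1,0,0,0],[4.6,0,1,0,0,0]]
  ]
}}

```text
t: 2.92
tool_pos: [0.5235, -0.0768, 0.2549]
tool_rot: [3.131, 0.256, 0.001]
contact_force: [0.7, -0.4, 0.0]
opening: 0.0382
grip_force: 0.0
```

Run:
```python
from h import *
o=get_obs();print(o['tool_pos'],o['contact_force'])
a=snap('wrist','w2');s=snap('scene','s2')[100:300,200:520]
cv2.imwrite('pics/j2.png',cv2.resize(np.hstack([a,cv2.resize(s,(640,400))]),(800,250)))
```

```text
[ 0.52350351 -0.07675928  0.25488949] [ 0.74011393 -0.3520228   0.01608985]
```

View pics/j2.png

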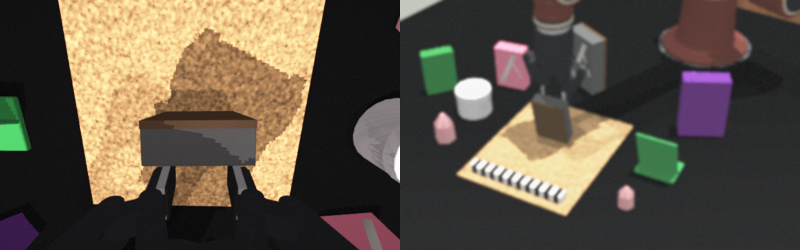

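The slab at (200,140) is in contact with the fingers and starting to tilt. I'll continue the push.

>>> {"method": "arm_command", "body": {
  "plan": [
    [[0.4,0,0,0,0,0],[0.8,0,0,0,0,0],[1.2,0,0,0,0,0],[1.6,0,0,0,0,0],[2.0,0,0,0,0,0],[2.4,0,0,0,0,0],[2.4,0,0,0,0,0],[2.4,0,0,0,0,0],[2.4,0,0,0,0,0]]
  ]
}}

```text
t: 3.77
tool_pos: [0.5465, -0.0729, 0.2546]
tool_rot: [-3.131, -0.256, 0.001]
contact_force: [0.4, 0.1, -0.1]
opening: 0.0384
grip_force: 0.0
```

```bash
cat > m.py <<'E'
from h import *
import sys
def meas(t):
    o=get_obs();print(o['tool_pos'],o['tool_rot'],o['contact_force'])
    a=snap('wrist','w'+t);s=snap('scene','s'+t)[100:300,200:520]
    P=cloud('w'+t);g=a.astype(int);z=P[...,2]
    for n,lo,hi in(('slab',.024,.045),):
        m=((z>lo)&(z<hi)&(abs(g[...,2]-g[...,0])<25)).astype(np.uint8)
        k,l,st,_=cv2.connectedComponentsWithStats(m)
        for i in range(1,k):
            if st[i,4]>1500:
                q=P[l==i];print(st[i].tolist(),np.nanmedian(q[:,2]).round(4),cv2.minAreaRect((q[:,:2]*1000).astype(np.float32)))
    cv2.imwrite(f'pics/j{t}.png',cv2.resize(np.hstack([a,cv2.resize(s,(640,400))]),(800,250)))
meas(sys.argv[1])
E
python3 m.py 3
```

```text
[ 0.5465026  -0.07288798  0.25458153] [-3.13112854e+00 -2.55567692e-01  5.72386659e-04] [ 0.39510624  0.05072528 -0.12421544]
[250, 44, 136, 181, 22534] 0.0319 ((598.0056762695312, -62.63662338256836), (99.59872436523438, 69.75704193115234), 9.456111907958984)
[579, 203, 61, 102, 2525] 0.0336 ((557.3323974609375, -251.40892028808594), (67.76876068115234, 23.311567306518555), 1.8333728313446045)
```

View pics/j3.png

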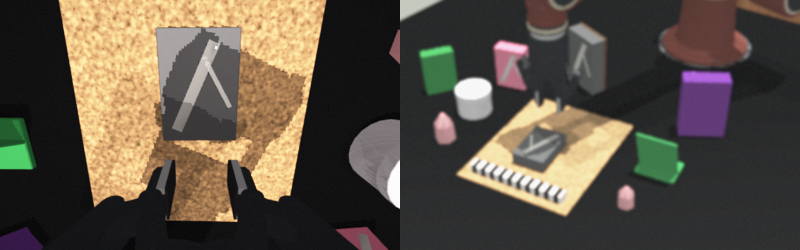

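The slab lies flat with the veined face up at (198,85), lower end towards the fingers. It measures 100×70 mm, top at 32 mm, with about 35 mm to the bar. I'll back off, go down behind its lower end and push.

>>> {"method": "arm_command", "body": {
  "plan": [
    [[-1.5,0,0,0,0,0.02],[-3,-0.2,0,0,0,0.02],[-3,-0.2,0,0,0,0.02],[-3,-0.2,2,0,0,0.02],[-3,-0.2,4,0,0,0.02],[-3,-0.2,5.5,0,0,0.02],[-3,-0.2,6.5,0,0,0.02],[-3,-0.2,6.8,0,0,0.02],[-3,-0.2,6.8,0,0,0.02],[-3,-0.2,6.8,0,0,0.02]]
  ]
}}

```text
t: 4.7
tool_pos: [0.5172, -0.0759, 0.1874]
tool_rot: [3.133, 0.224, 0.002]
contact_force: [0.9, -0.2, 0.5]
opening: 0.0385
grip_force: 0.0
```

>>> {"method": "arm_command", "body": {
  "plan": [
    [[0.8,0,0,0,0,0],[1.4,0,0,0,0,0],[1.8,0,0,0,0,0],[2.2,0,0,0,0,0],[2.6,0,0,0,0,0],[3.0,0,0,0,0,0],[3.4,0,0,0,0,0],[3.8,0,0,0,0,0],[4.2,0,0,0,0,0],[4.6,0,0,0,0,0],[4.9,0,0,0,0,0],[4.9,0,0,0,0,0]]
  ]
}}

```text
t: 5.7
tool_pos: [0.5658, -0.0687, 0.1867]
tool_rot: [3.134, 0.224, 0.002]
contact_force: [-0.1, 0.4, 0.0]
opening: 0.0385
grip_force: 0.0
```

```bash
python3 m.py 4
```

```text
[ 0.56582738 -0.06874834  0.1867273 ] [3.13351616e+00 2.24169859e-01 2.44366826e-03] [-0.08106332  0.37165223  0.02593687]
[209, 0, 219, 335, 54367] 0.032 ((614.6632080078125, -60.98838806152344), (119.85969543457031, 70.05091094970703), 7.999888896942139)
```

View pics/j4.png

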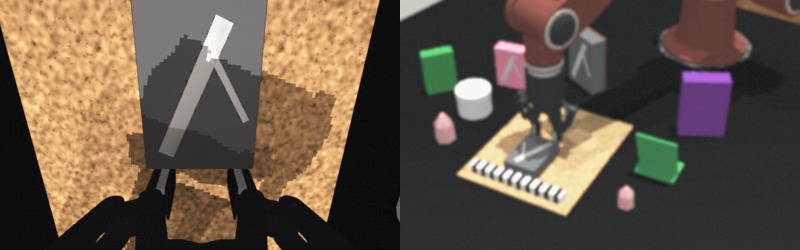

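The slab at (197,80) is now square to the bar at 8.0°, with the fingers on its lower end and about 7 mm to go. I'll close the gap slowly.

>>> {"method": "arm_command", "body": {
  "plan": [
    [[0.2,0,0,0,0,0],[0.4,0,0,0,0,0],[0.5,0,0,0,0,0],[0.6,0,0,0,0,0],[0.65,0,0,0,0,0],[0.7,0,0,0,0,0],[0.75,0,0,0,0,0],[0.8,0,0,0,0,0],[0.8,0,0,0,0,0]]
  ]
}}

```text
t: 6.55
tool_pos: [0.5731, -0.0677, 0.1866]
tool_rot: [-3.134, -0.224, -0.0]
contact_force: [-2.9, -0.0, 1.5]
opening: 0.0388
grip_force: 1.2
```

>>> {"method": "arm_command", "body": {
  "plan": [
    [[0.05,0,0,0,0,0],[0.1,0,0,0,0,0],[0.15,0,0,0,0,0],[0.15,0,0,0,0,0],[0.15,0,0,0,0,0]]
  ]
}}

```text
t: 6.97
tool_pos: [0.5744, -0.0675, 0.1866]
tool_rot: [-3.134, -0.224, 0.001]
contact_force: [-3.7, -0.3, 1.8]
opening: 0.0381
grip_force: 2.0
```

>>> {"method": "arm_command", "body": {
  "plan": [
    [[0.1,0,0,0,0,0],[0.2,0,0,0,0,0],[0.3,0,0,0,0,0],[0.3,0,0,0,0,0],[0.3,0,0,0,0,0]]
  ]
}}

```text
t: 7.38
tool_pos: [0.5758, -0.0674, 0.1866]
tool_rot: [-3.133, -0.225, 0.014]
contact_force: [-15.5, -3.4, 12.4]
opening: 0.0384
grip_force: 8.1
```

The force rose to 15 N, so the slab is against the bar. I'll back off and lift clear.

>>> {"method": "arm_command", "body": {
  "plan": [
    [[-0.3,0,0,0,0,0],[-1.5,0,0,0,0,0],[-4,0,0,0,0,0],[-4,0,-2,0,0,0],[-4,0,-5,0,0,0],[-4,0,-8,0,0,0],[-4,0,-11,0,0,0],[-4,0,-13,0,0,0],[-4,0,-13,0,0,0],[-4,0,-13,0,0,0]]
  ]
}}

```text
t: 8.22
tool_pos: [0.5387, -0.0728, 0.3188]
tool_rot: [3.132, 0.224, 0.009]
contact_force: [0.2, -0.8, -0.8]
opening: 0.0383
grip_force: 0.0
```

```bash
python3 m.py 5
python3 - <<'E'
from h import *
P=cloud('w5');z=P[...,2];im=np.load('pics/w5.npz')['im'].astype(int)
m=(z>.017)&(z<.0265)&(P[...,0]>.64)&(abs(P[...,1]+.04)<.13)
q=P[m];print('bar',len(q),cv2.minAreaRect((q[:,:2]*1000).astype(np.float32)))
E
```

```text
[ 0.53874002 -0.07281916  0.31880108] [3.13215664 0.22404568 0.00899369] [ 0.1980792  -0.82442403 -0.83117643]
[267, 0, 105, 136, 13464] 0.032 ((629.8357543945312, -58.71729278564453), (88.2111587524414, 69.29360961914062), 8.140060424804688)
[0, 329, 101, 47, 1527] 0.0348 ((355.8938293457031, 161.843505859375), (35.46306610107422, 97.81714630126953), 10.045424461364746)
bar 0 ((0.0, 0.0), (0.0, 0.0), 0.0)
```

View pics/j5.png

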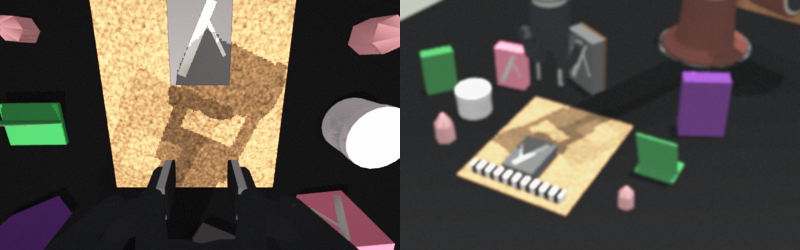

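The slab at (200,40) is square at 8.1° and appears flush with the bar, and the hand is clear. I'll do one close check of the contact line.

Run:
```python
from h import *
t=snap('top','t6')[125:215,280:400]; s=snap('scene','s6')[190:280,230:350]
cv2.imwrite('pics/j6.png',cv2.resize(np.hstack([t,s]),(800,300),interpolation=cv2.INTER_CUBIC))
P=cloud('t6');z=P[...,2];v,u=np.mgrid[:400,:640];roi=(u>270)&(u<390)&(v>125)&(v<200)
m=roi&(z>.028)&(z<.036);q=P[m];print(len(q),cv2.minAreaRect((q[:,:2]*1000).astype(np.float32)))
# gap pixels between slab and bar: low points along the axis
d=np.array([.99,.142]);n=np.array([-.142,.99]);r=P[...,:2]-[.6813,-.0427]
a=r@d;b=r@n
for yo in (-.035,-.02,-.008,.005,.018):
    k=roi&(abs(b-yo)<.004)&(a>-.02)&(a<.01); i=np.argsort(a[k]); print(yo,[(round(x*1000),round(w*1000)) for x,w in zip(a[k][i],z[k][i])])
```

```text
395 ((658.586669921875, -56.02827453613281), (81.55521392822266, 131.66165161132812), 51.305171966552734)
-0.035 [(-19, 31), (-18, 32), (-18, 31), (-16, 34), (-16, 32), (-15, 30), (-14, 35), (-13, 34), (-13, 33), (-11, 33), (-10, 30), (-10, 29), (-8, 34), (-7, 29), (-7, 28), (-5, 31), (-4, 28), (-4, 30), (-2, 31), (-2, 30), (-1, 28), (1, 31), (2, 22), (3, 21), (5, 22), (5, 22), (5, 23), (7, 26), (7, 23), (8, 24)]
-0.02 [(-19, 33), (-19, 30), (-19, 31), (-17, 35), (-16, 32), (-16, 29), (-14, 33), (-13, 34), (-13, 29), (-11, 33), (-11, 36), (-10, 30), (-8, 30), (-8, 33), (-7, 26), (-6, 35), (-6, 36), (-5, 33), (-3, 35), (-3, 31), (-2, 30), (0, 32), (0, 33), (0, 30), (2, 25), (4, 23), (5, 21), (5, 20), (7, 24), (8, 18), (8, 20)]
-0.008 [(-19, 28), (-19, 29), (-18, 35), (-17, 29), (-17, 31), (-15, 32), (-15, 33), (-14, 31), (-12, 30), (-12, 33), (-11, 29), (-9, 30), (-9, 30), (-9, 30), (-7, 31), (-7, 33), (-6, 28), (-4, 31), (-4, 33), (-3, 31), (-1, 30), (-1, 31), (0, 30), (4, 19), (4, 19), (5, 18), (6, 23), (6, 25), (7, 18), (9, 21), (9, 22), (9, 23)]
0.005 [(-18, 31), (-18, 30), (-17, 26), (-16, 33), (-15, 34), (-15, 28), (-13, 33), (-13, 35), (-13, 32), (-11, 37), (-10, 32), (-9, 29), (-8, 35), (-7, 32), (-7, 33), (-6, 36), (-5, 37), (-4, 31), (-2, 30), (-1, 32), (-1, 31), (2, 23), (3, 20), (3, 21), (5, 27), (6, 19), (6, 21), (8, 22), (8, 23), (9, 20)]
0.018 [(-19, 32), (-19, 29), (-17, 31), (-17, 33), (-16, 33), (-16, 31), (-14, 31), (-14, 33), (-13, 33), (-11, 32), (-11, 33), (-10, 31), (-9, 34), (-8, 33), (-7, 30), (-6, 34), (-6, 33), (-4, 29), (-3, 32), (-3, 32), (-2, 32), (-1, 33), (1, 29), (1, 30), (2, 23), (5, 19), (5, 19), (6, 19), (7, 23), (7, 23), (8, 23)]
```

View pics/j6.png

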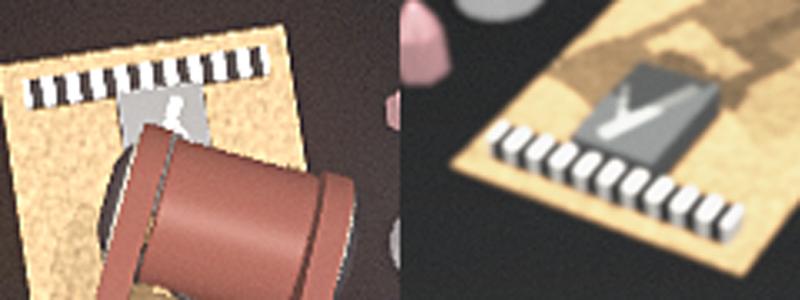

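Both views show the slab's end meeting the bar along its whole width (top view, about (120–208, 90)). The depth goes straight from slab top to bar top with no gap, so I'll hand it in.

```bash
python3 -c "
from station import *
print(finish_job())"
```

```text
the job is handed in; nothing more can be done
None
```

I handed the job in with the slab lying flat, veined face up, its upper end square and flush against the scale bar, the hand clear and no bystander touched; the station gave no verdict back.

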